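Charge the two-part soap mould and hold it shut

TASK

Pick up the weighing scoop, tip all five soap offcuts out of it into the cavity of the lower mould half, and stand the empty scoop upright on the bench again, clear of the mould. Then fit the upper mould half onto the lower one's two dowels, large bore on the thick dowel, until the faces meet flush, and finish still holding it by its rib and pressing it down with about 15 N, ready for the soap to be poured through the filler hole. Do not shove the lower half across the bench or disturb the other things lying about.

Things in the scene. Friction and masses are not known exactly. Their poses are not given: they have to be found in the camera images.
- lower_half: Lower mould half: loose aluminium block, 1.6 kg, on the bench; 164 mm (its x) by 116 mm (y), 44 mm high. Origin: centre of its underside, z up. Its top is the parting face, with an open cavity in the middle, 112 mm (x) by 76 mm (y), 33 mm deep, and two upright steel dowels 18 mm tall on the long centre line, one thick, one thin; their top 6 mm taper by 5 mm in diameter.
- thick_dowel (a point): Tip of the 12 mm dowel, at x = +69 mm, y = 0 of the lower half, 62 mm above its underside.
- thin_dowel (a point): Tip of the 8 mm dowel, at x = -69 mm, y = 0 of the lower half, 62 mm above its underside.
- parting_face (a point): Centre of the lower half's top face, over the middle of the cavity, 44 mm above its underside; axes as the lower half.
- upper_half: Upper mould half: loose aluminium, about 0.5 kg, 164 mm (x) by 116 mm (y) by 28 mm, on the bench parting face down, as it is to be fitted. Origin: centre of that underside, z up; seated, it meets point parting_face. Under it a recess as wide as the lower cavity, 14 mm deep. Two bores go through on the long centre line, one large, one small; a 22 mm filler hole at y = +26 mm; a grip rib on top.
- large_bore (a point): Lower mouth of the 14 mm bore, for the 12 mm dowel, at x = +69 mm, y = 0 of the upper half.
- small_bore (a point): Lower mouth of the 10 mm bore, for the 8 mm dowel, at x = -69 mm, y = 0 of the upper half.
- rib_top (a point): Middle of the flat top of the upper half's grip rib, 64 mm above its underside and 36 mm above the upper half's top face; axes as the upper half. The rib is 80 mm long (x) and 20 mm thick (y), on a foot 26 mm wide and 4 mm high.
- scoop: Steel weighing scoop, 0.2 kg, on its flat bottom. Origin: underside, middle of the pan; z up, x toward the pouring lip. Pan inside x -49 to +45 mm, 62 mm wide, floor 3 mm thick, walls to 34 mm; then the open lip rises at 14 degrees. Pieces begin to slide when it is tipped, lip down, some 40 to 50 degrees, and all leave at about 60. A black handle points back along -x.
- scoop_grip (a point): Point on the scoop handle's centre line to hold it: x = -85 mm, 34 mm above the scoop's underside; axes as the scoop. The handle runs from x = -59 to -153 mm, 18 mm wide (y), 22 mm tall.
- scoop_lip (a point): Middle of the edge of the scoop's pouring lip: x = +89 mm, 14 mm above its underside, about 48 mm wide inside, side walls about 23 mm high; axes as the scoop.
- offcut0: One of five loose cream soap offcuts, rough blocks of 14 to 22 mm, 12 g, lying in the scoop at the start. Origin: its middle.
- offcut1: One of five loose cream soap offcuts, rough blocks of 14 to 22 mm, 12 g, lying in the scoop at the start. Origin: its middle.
- offcut2: One of five loose cream soap offcuts, rough blocks of 14 to 22 mm, 12 g, lying in the scoop at the start. Origin: its middle.
- offcut3: One of five loose cream soap offcuts, rough blocks of 14 to 22 mm, 12 g, lying in the scoop at the start. Origin: its middle.
- offcut4: One of five loose cream soap offcuts, rough blocks of 14 to 22 mm, 12 g, lying in the scoop at the start. Origin: its middle.
- soap_bar: Bystander, loose: a whole cream soap bar 55x80x29 mm; leave it where it is. Origin: centre of its underside.
- spatula: Bystander, loose: a silicone spatula 266 mm long; leave it where it is. Origin: centre of its underside.
- thermometer: Bystander, loose: a white probe thermometer 216 mm long; leave it where it is. Origin: centre of its underside.
- wood_stamp: Bystander, loose: a turned wooden hand stamp, 35 mm across, 64 mm tall; leave it where it is. Origin: centre of its underside.
- timer: Bystander, loose: a round white kitchen timer, 62 mm across, 37 mm tall; leave it where it is. Origin: centre of its underside.

How it is judged:
By the outcome, as a careful person would: the job done as asked, in the order asked, and still so for the second after the job is handed in, while the arm keeps its last pose, push and grip.
It also fails if it takes over 67 s, if anything falls off the work surface, if the arm or the gripper's body presses on something with over 40 N, if the wrist force passes 120 N, or if a joint passes its speed limit or range.

ROBOT

A 7-joint arm with a two-finger parallel gripper is mounted at the origin on a cart in front of the work surface, level with it; the furniture and walls round the work are solid. World frame = base frame: x ahead of the robot, y to its left, z up, the work surface at z = 0. Lengths are in m, angles in rad, forces in N, time in s.
With the tool pointing down it reaches from about 0.4 to 0.875 m from the base axis. Payload 6.5 kg.
Tool frame: the origin (TCP) lies between the finger pads; the fingertips stand arm.finger_overhang ahead of it and the grasp point (between the pads) lies 5 mm behind it (arm.finger_overhang is the distance from the TCP to the fingertips, in m); z points along the fingers, y is the line along which they close (so a half turn about z gives the same grasp; the last joint's range is limited). The gripper opens to 85 mm and grips with 20 to 120 N. Pads are 22 mm wide; open, the fingers measure 114 mm over their backs; the gripper's body (76 mm by 85 mm) begins 54 mm behind the grasp point. The pads swing forward as they close: fully open they stand 13 mm farther back than shut.
Start: joints at [1.046, 0.536, -0.004, 1.538, 0.003, 1.067, -0.071], TCP at [0.288, -0.583, 0.245] pointing down, gripper open.
Joint ranges: [-2.7, 2.7], [-0.37, 2.16], [-1.27, 1.26], [0.24, 2.4], [-1.31, 4.45], [0.19, 1.91], [-2.76, 2.76]. Speed limits (rad/s): [2.39, 2.39, 3.14, 3.14, 3.14, 3.14, 3.14].

INTERFACE

Orientations are given as a unit quaternion [x, y, z, w].
In Python, from plant import arm gives the robot as it stands.
- The arm moves only by the shell command python3 -m crank 'ROWS' [FORCE]. ROWS is JSON, a list of rows, each a list of 5 numbers: the shift along the tool's x, y, z in mm, then the turn about the tool's z in rad, then the finger opening in mm, from 0 to 85.4. In form: [[x, y, z, spin, claw], ...]. A call has 1 to 12 rows; each row is the pose to reach, as a shift and turn from the pose commanded when the call began, along the tool's axes at that moment; what a row does not reach only later rows make up. A row lasts 1/12 s, in which the tool goes at most 41.7 mm and 7.16 degrees, less where a joint would pass 70% of its speed; a pose out of reach is approached as far as the arm can. A call with a gripper value outside its range is refused whole. The fingers move at their own pace and stop on an object; FORCE is the grip in N (left out, the last holds). Time passes only in rows, so rows that repeat a pose let the fingers close. It gives the time, the measured TCP pose, the force, the opening and the grip force at its end, in the units of the state.
- arm.observe(): the state, without advancing time (a new reading comes with each control period).
- arm.snapshot(name): name is "side" or "top"; returns (picture, depth): 400x640x3 uint8, blue, green, red; 400x640 float32, m along the optical axis (not along the pixel's ray), 0 where there is no reading.
- arm.calibration(name): a dict with "mtx" (3x3 intrinsics, pixels), "position" and "orientation" of the camera in the world. Camera axes: x right, y up, looking along -z (the intrinsics and any distortion apply to the point x, -y, -z); pixel columns grow to the right and rows downward; lengths in m; the calibration is good to about 2 mm. A picture is of the moment at which its call begins. calibration takes no time and is no camera call.
- arm.finish_job(): hands the job in; it is judged then, once.
The state is a dict: "time_s": time; "qpos": joint angles; "qvel": joint speeds; "tau": joint torques, N m; "tool_pos": TCP position; "tool_rot": TCP orientation; "contact_force": force on the tool from outside, world axes, zero at the start; "moment": the same for the moment, N m; "grip_width": finger opening in m; "grasp_force": force on a finger pad.
Only numpy, scipy, OpenCV 4.12 (cv2) and the standard library are available. Lean on these libraries where they do the work, as an engineer would, in place of code of your own. Each camera call takes 0.05 s, during which the arm holds its last target. There are 200 camera calls.

## Working session

There is one attempt and no reset: what is moved stays moved. The work goes in short steps, Python scripts to look and compute and a shell command to move; the robot and the scene stay as the last step left them, time stands still between calls to the robot, and variables do not carry over. Pictures are saved under pics/ and viewed, at most 10 in all, crops included, and the job is handed in when it is done.

```bash
mkdir -p pics
cat > h.py <<'E'
import numpy as np, cv2
from scipy.spatial.transform import Rotation as R
from plant import arm
def snap(n,f=None):
    p,d=arm.snapshot(n)
    if f: cv2.imwrite('pics/'+f,p)
    np.savez('/tmp/'+n,p=p,d=d); return p,d
def cloud(n,d):
    c=arm.calibration(n); v,u=np.mgrid[:400,:640]
    m=c['mtx']; m=np.array(m)
    P=np.stack([(u-m[0,2])/m[0,0]*d,-(v-m[1,2])/m[1,1]*d,-d],-1)
    W=P@R.from_quat(c['orientation']).as_matrix().T+np.array(c['position']); W[d==0]=np.nan
    return W
E
python3 - <<'E'
from h import *
for n in('top','side'):
    c=arm.calibration(n); print(c)
    snap(n,n+'0.png')
print(arm.observe(),arm.finger_overhang)
E
```

```text
{'mtx': array([[439.84079484,   0.        , 324.54863892],
       [  0.        , 439.84079484, 201.10382227],
       [  0.        ,   0.        ,   1.        ]]), 'position': array([0.46767737, 0.04573543, 1.27407057]), 'orientation': array([ 0.01570142, -0.01807704, -0.70349826,  0.71029352])}
{'mtx': array([[464.84108982,   0.        , 321.55848712],
       [  0.        , 464.84108982, 203.91275987],
       [  0.        ,   0.        ,   1.        ]]), 'position': array([4.46823509e-04, 1.04926327e+00, 6.95815217e-01]), 'orientation': array([-0.12508053,  0.48909846,  0.83672144, -0.21221401])}
{'time_s': 0.1, 'qpos': array([ 1.04579044,  0.53707529, -0.00443601,  1.53874445,  0.00257863,
        1.06732542, -0.07115331]), 'qvel': array([-0.00053973, -0.00049155,  0.00034829, -0.00336636,  0.00059372,
        0.00211937, -0.0010814 ]), 'tau': array([ 1.85366487e-03, -5.84567213e+01,  1.05158430e+00, -2.59777415e+01,
        1.26008660e-02,  4.56186215e-03,  6.03131480e-05]), 'tool_pos': array([ 0.28762494, -0.58229815,  0.24452215]), 'tool_rot': array([ 9.73790019e-01,  2.27447576e-01, -2.22866100e-04, -7.40598933e-04]), 'contact_force': array([-0.29274769,  0.64214664,  0.02344996]), 'moment': array([-0.01559951,  0.02047277, -0.02211209]), 'grasp_force': 0.0, 'grip_width': 0.08509300331172207} 0.014
```

View pics/top0.png

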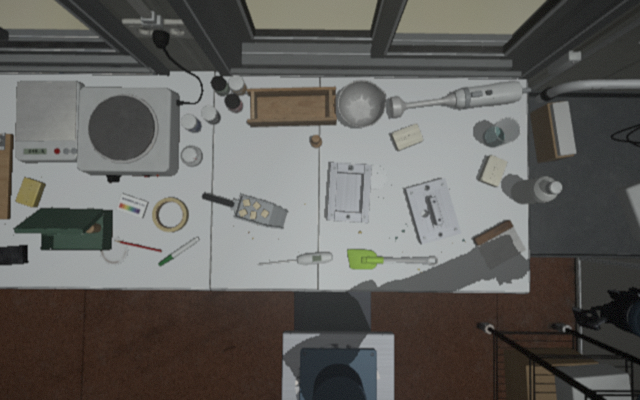

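View pics/side0.png

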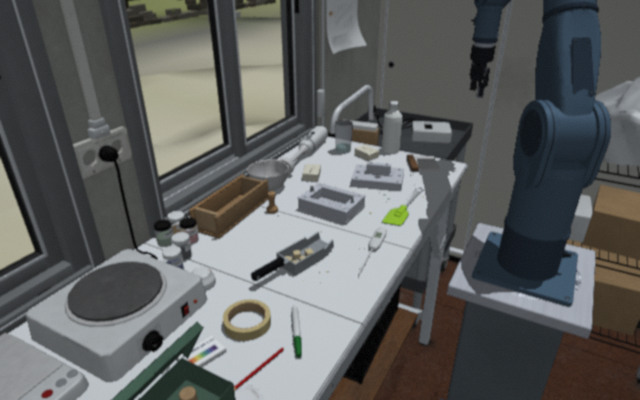

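The top view has the scoop from handle tip (205,195) to lip (283,218), the lower half around (348,191) and the upper half around (432,210). The spatula is near (390,260) and the thermometer near (300,260). I'll enlarge the work area.

Run:
```python
from h import *
p=np.load('/tmp/top.npz')['p']
a=cv2.resize(p[150:250,195:330],None,fx=5.9,fy=5.9,interpolation=cv2.INTER_CUBIC)[:590]
b=cv2.resize(p[150:250,320:460],None,fx=5.7,fy=5.7,interpolation=cv2.INTER_CUBIC)
cv2.imwrite('pics/c1.png',a);cv2.imwrite('pics/c2.png',b)
W=cloud('top',np.load('/tmp/top.npz')['d'])
for u,v in[(205,195),(283,218),(348,172),(330,190),(432,210),(420,190),(300,170),(316,141),(260,225),(393,260),(310,258)]: print(u,v,W[v,u].round(4))
```

```text
205 195 [0.5405 0.3773 0.0417]
283 218 [0.4784 0.1602 0.0141]
348 172 [ 0.6096 -0.0235  0.0392]
330 190 [0.5582 0.0268 0.0392]
432 210 [ 0.5041 -0.2556  0.0583]
420 190 [ 0.5616 -0.2295  0.0261]
300 170 [ 0.6187  0.1141 -0.0018]
316 141 [0.6928 0.0673 0.0601]
260 225 [0.4579 0.2231 0.032 ]
393 260 [ 0.3611 -0.1561  0.0069]
310 258 [0.3656 0.0816 0.0194]
```

View pics/c1.png

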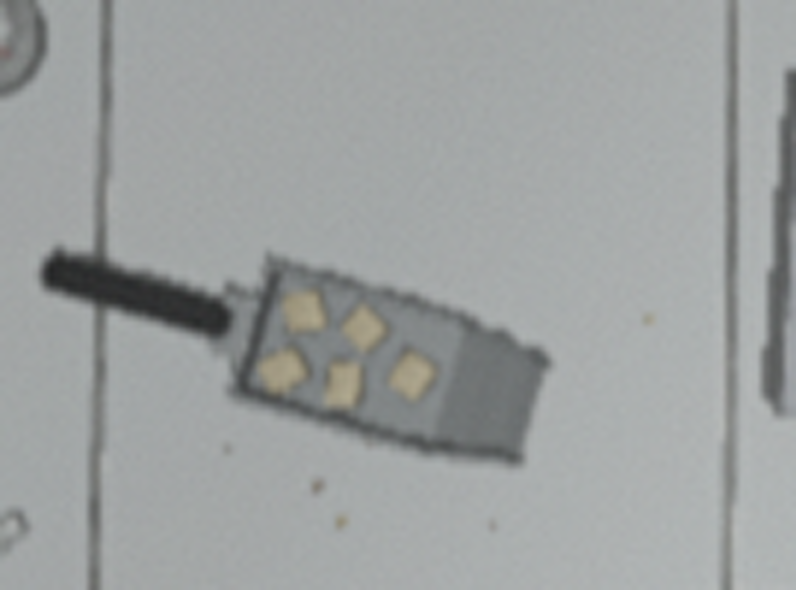

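View pics/c2.png

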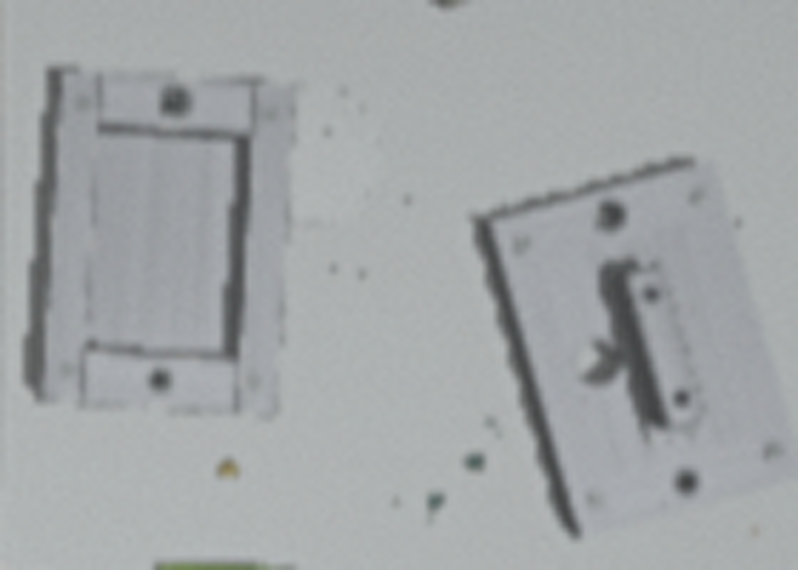

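The crops show the lower half's thick dowel tip at crop (176,101) and thin dowel at (160,380). The upper half's large bore is at (611,215), the small bore at (686,482), and the rib-top holes at (652,293) and (682,398). In the first crop the handle runs from (50,270) to (222,318), and the lip corners are (548,360) and (520,460).

```bash
cat >> h.py <<'E'
def ray(n,u,v,z):
    c=arm.calibration(n); m=np.array(c['mtx'])
    r=R.from_quat(c['orientation']).apply([(u-m[0,2])/m[0,0],-(v-m[1,2])/m[1,1],-1]); p=np.array(c['position'])
    return (p+r*(z-p[2])/r[2])
def go(xyz,az=None):
    "shift/spin in tool axes from current measured pose to world TCP xyz with tool x azimuth az (deg)"
    s=arm.observe(); T=R.from_quat(s['tool_rot']); M=T.as_matrix()
    a=np.degrees(np.arctan2(M[1,0],M[0,0])); print('tcp',s['tool_pos'].round(4),'az',a.round(2),'z',M[:,2].round(3))
    d=T.inv().apply(np.array(xyz)-s['tool_pos'])*1000
    sp=0 if az is None else -((az-a+180)%360-180)
    print('shift',d.round(1),'spin',np.radians(sp).round(3),'deg',round(sp,1))
E
python3 - <<'E'
from h import *
def c2(x,y,z): return ray('top',320+(x+.5)/5.7-.5,150+(y+.5)/5.7-.5,z)
def c1(x,y,z): return ray('top',195+(x+.5)/5.9-.5,150+(y+.5)/5.9-.5,z)
az=lambda a,b:np.degrees(np.arctan2(*(b-a)[1::-1]))
A=c2(176,101,.062);B=c2(160,380,.062);print('lower',A,B,(A+B)/2,az(B,A),np.linalg.norm(A-B))
A=c2(611,215,.028);B=c2(686,482,.028);print('upper',A,B,(A+B)/2,az(B,A),np.linalg.norm(A-B))
A=c2(652,293,.064);B=c2(682,398,.064);print('rib',A,B,(A+B)/2,az(B,A),np.linalg.norm(A-B))
A=c1(50,270,.045);B=c1(226,319,.045);print('handle',A,B,az(A,B),np.linalg.norm(A-B))
A=c1(548,360,.037);B=c1(520,460,.037);print('lip',(A+B)/2)
# depth rectangles
W=cloud('top',np.load('/tmp/top.npz')['d'])
for nm,(x0,x1,y0,y1,z0,z1) in dict(low=(.4,.7,-.12,.08,.03,.052),up=(.38,.65,-.37,-.12,.018,.034),rib=(.38,.65,-.37,-.12,.048,.075),handle=(.47,.6,.26,.42,.03,.06),bench=(.55,.65,.08,.14,-.02,.02)).items():
    m=(W[...,0]>x0)&(W[...,0]<x1)&(W[...,1]>y0)&(W[...,1]<y1)&(W[...,2]>z0)&(W[...,2]<z1)
    r=cv2.minAreaRect((W[m][:,:2]*1000).astype(np.float32)); print(nm,m.sum(),r,np.median(W[m][:,2]))
g=B
E
```

```text
lower [ 0.62004987 -0.02894427  0.062     ] [ 0.48448083 -0.02211968  0.062     ] [ 0.55226535 -0.02553197  0.062     ] -2.8818530875842874 0.1357407035797441
upper [ 0.56935732 -0.24841691  0.028     ] [ 0.43685867 -0.28545743  0.028     ] [ 0.50310799 -0.26693717  0.028     ] 15.618544605532392 0.13757868033810902
rib [ 0.52878746 -0.25970438  0.064     ] [ 0.47818201 -0.27407813  0.064     ] [ 0.50348474 -0.26689126  0.064     ] 15.856436842112101 0.05260718469004401
handle [0.53928023 0.38177405 0.045     ] [0.51684471 0.29796519 0.045     ] -104.98660928666581 0.08675988347809638
lip [0.47524296 0.15221324 0.037     ]
low 1334 ((578.4030151367188, -3.9574356079101562), (164.73263549804688, 214.3959503173828), 87.13231658935547) 0.04096824769653684
up 2043 ((501.93572998046875, -266.42333984375), (164.14321899414062, 118.26687622070312), 16.15056800842285) 0.02627981496986287
rib 230 ((501.84075927734375, -266.2752685546875), (79.40987396240234, 21.420108795166016), 16.947174072265625) 0.06116149145827099
handle 301 ((508.1603088378906, 324.20855712890625), (125.71484375, 70.60065460205078), 88.56201171875) 0.03991825506904312
bench 690 ((600.05517578125, 110.9514389038086), (97.3364486694336, 58.41190719604492), 0.5036109089851379) -0.0026077568822219233
```

Run:
```python
from h import *
go([.528,.342,.15],75)
```

```text
tcp [ 0.2876 -0.5823  0.2445] az 26.29 z [-0.001  0.001 -1.   ]
shift [ 625.  -722.    95.6] spin -0.85 deg -48.7
```

```bash
R='[625,-722,96,-0.85,85]'; python3 -m crank '[[625,-722,96,-0.85,85],[625,-722,96,-0.85,85],[625,-722,96,-0.85,85],[625,-722,96,-0.85,85],[625,-722,96,-0.85,85],[625,-722,96,-0.85,85],[625,-722,96,-0.85,85],[625,-722,96,-0.85,85],[625,-722,96,-0.85,85],[625,-722,96,-0.85,85],[625,-722,96,-0.85,85],[625,-722,96,-0.85,85]]'; python3 -c "
from h import *
go([.528,.342,.15],75)"
```

```text
time_s: 1.1
tool_pos: [0.413, -0.0995, 0.1951]
tool_rot: [0.794, 0.609, -0.0, 0.0]
contact_force: [1.7, 0.2, 0.3]
grip_width: 0.0851
grasp_force: 0.0
tcp [ 0.413  -0.0995  0.1951] az 74.96 z [ 0. -0. -1.]
shift [456.2  -3.5  45. ] spin -0.001 deg -0.0
```

```bash
python3 -m crank '[[456,-3,45,0,85],[456,-3,45,0,85],[456,-3,45,0,85],[456,-3,45,0,85],[456,-3,45,0,85],[456,-3,45,0,85],[456,-3,45,0,85],[456,-3,45,0,85],[456,-3,45,0,85],[456,-3,45,0,85],[456,-3,45,0,85],[456,-3,45,0,85]]'
python3 - <<'E'
from h import *
go([.528,.342,.029],75)
snap('top','top1.png')
p=np.load('/tmp/top.npz')['p']
cv2.imwrite('pics/c3.png',cv2.resize(p[140:260,170:310],None,fx=4.5,fy=4.5,interpolation=cv2.INTER_CUBIC))
E
```

```text
time_s: 2.1
tool_pos: [0.5268, 0.3498, 0.1496]
tool_rot: [0.791, 0.612, 0.002, -0.003]
contact_force: [-1.2, 1.2, 0.8]
grip_width: 0.085
grasp_force: 0.0
tcp [0.5268 0.3498 0.1496] az 75.45 z [-0.001  0.007 -1.   ]
shift [ -8.    3.5 120.5] spin 0.008 deg 0.5
```

View pics/c3.png

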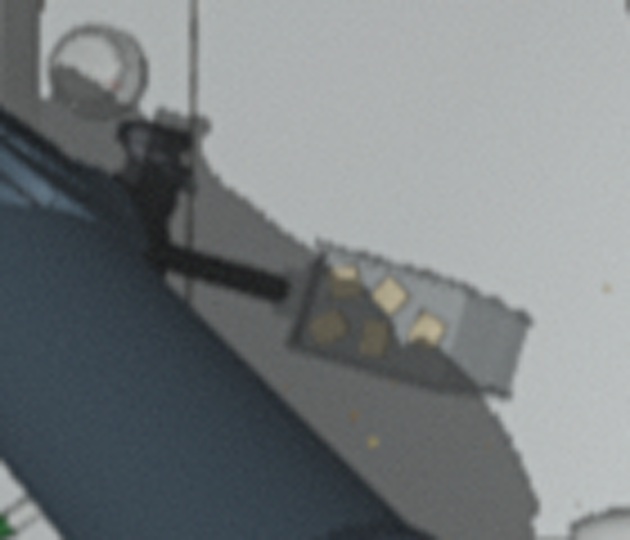

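The fingers are around crop (165,150), over the rear of the handle, and the jar at (97,72) is clear. I'll descend and grip.

```bash
python3 -m crank '[[0,0,30,0,85],[0,0,60,0,85],[0,0,90,0,85],[0,0,110,0,85],[0,0,121,0,85],[0,0,121,0,85],[0,0,121,0,85],[0,0,121,0,10],[0,0,121,0,10],[0,0,121,0,10],[0,0,121,0,10],[0,0,121,0,10]]' 110;python3 -m crank '[[0,0,0,0,10],[0,0,0,0,10],[0,0,0,0,10]]'; python3 -c "
from h import *
go([.528,.342,.029],75)"
```

```text
time_s: 3.15
tool_pos: [0.5287, 0.3401, 0.0299]
tool_rot: [0.793, 0.609, 0.0, 0.0]
contact_force: [-0.1, 0.0, 0.1]
grip_width: 0.0253
grasp_force: 0.0
time_s: 3.4
tool_pos: [0.5283, 0.3402, 0.0298]
tool_rot: [0.793, 0.609, 0.0, -0.0]
contact_force: [-1.8, -0.6, 5.7]
grip_width: 0.0163
grasp_force: 106.8
tcp [0.5283 0.3402 0.0298] az 75.01 z [ 0.  0. -1.]
shift [ 1.7 -0.8  0.8] spin 0.0 deg 0.0
```

```bash
python3 -m crank '[[0,0,-4,0,10],[0,0,-10,0,10],[0,0,-18,0,10],[0,0,-28,0,10],[0,0,-40,0,10],[0,0,-50,0,10],[0,0,-55,0,10],[0,0,-55,0,10],[0,0,-55,0,10],[0,0,-55,0,10]]'
python3 - <<'E'
from h import *
p,d=snap('side')
cv2.imwrite('pics/c4.png',cv2.resize(p[160:310,190:390],None,fx=4,fy=4,interpolation=cv2.INTER_CUBIC))
print(arm.observe()['moment'],arm.observe()['contact_force'])
E
```

```text
time_s: 4.23
tool_pos: [0.5281, 0.3395, 0.0838]
tool_rot: [0.793, 0.609, -0.0, 0.0]
contact_force: [-0.0, 0.5, -3.4]
grip_width: 0.0167
grasp_force: 107.2
[ 0.2974892  -0.09074384 -0.02100786] [-1.04715192 -0.9443641  -2.06181484]
```

View pics/c4.png

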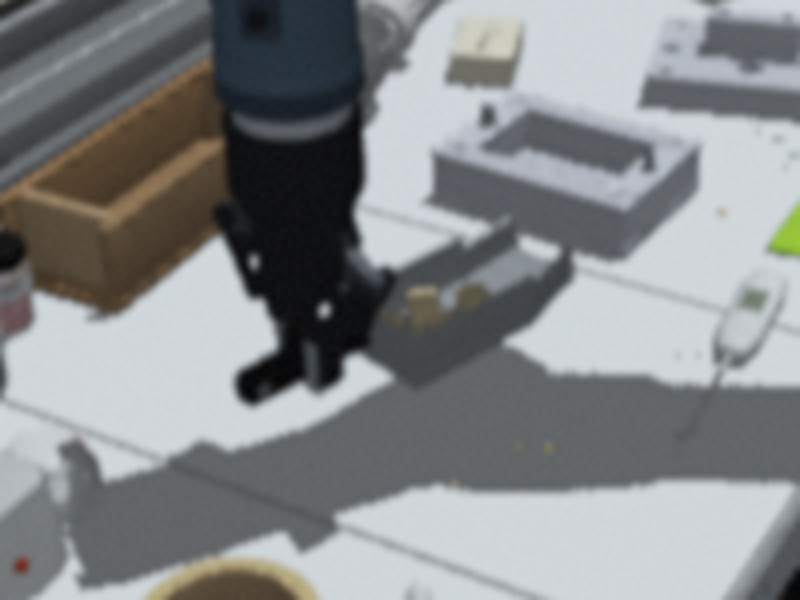

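The scoop is held level at crop (250–570, 220–400), with the offcuts at (420,300) and (470,295). Next I'll lift it and bring it over the mould with the handle on the far side.

```bash
python3 -m crank '[[0,0,-15,0,10],[0,0,-35,0,10],[0,0,-60,0,10],[0,0,-85,0,10],[0,0,-110,0,10],[0,0,-135,0,10],[0,0,-155,0,10],[0,0,-168,0,10],[0,0,-175,0,10],[0,0,-175,0,10]]'
python3 - <<'E'
from h import *
go([.685,-.032,.26],-2.9)
E
```

```text
time_s: 5.12
tool_pos: [0.5288, 0.3403, 0.2608]
tool_rot: [0.793, 0.609, 0.001, 0.0]
contact_force: [1.5, 0.3, -2.6]
grip_width: 0.0165
grasp_force: 107.3
tcp [0.5288 0.3403 0.2608] az 74.99 z [ 0.002  0.001 -1.   ]
shift [-319.1  247.3    0.6] spin 1.359 deg 77.9
```

```bash
python3 -m crank '[[-6,5,0,0.03,10],[-16,12,0,0.07,10],[-30,23,0,0.13,10],[-46,36,0,0.2,10],[-62,48,0,0.27,10],[-78,60,0,0.34,10],[-94,72,0,0.41,10],[-110,85,0,0.48,10],[-126,98,0,0.55,10],[-142,110,0,0.62,10],[-158,122,0,0.69,10],[-174,135,0,0.76,10]]' && python3 -m crank '[[-11,17,0,0.07,10],[-22,33,0,0.14,10],[-33,49,0,0.21,10],[-44,66,0,0.28,10],[-54,82,0,0.35,10],[-64,98,0,0.42,10],[-74,112,0,0.48,10],[-82,124,0,0.53,10],[-88,134,0,0.57,10],[-90,137,0,0.6,10],[-90,137,0,0.6,10],[-90,137,0,0.6,10]]';python3 - <<'E'
from h import *
go([.685,-.032,.26],-2.9)
print(arm.observe()['moment'])
E
```

```text
time_s: 6.12
tool_pos: [0.6139, 0.1331, 0.2582]
tool_rot: [0.964, 0.267, -0.001, 0.001]
contact_force: [-0.1, -0.1, -3.2]
grip_width: 0.016
grasp_force: 107.2
time_s: 7.12
tool_pos: [0.6085, -0.026, 0.2592]
tool_rot: [1.0, -0.025, -0.0, -0.0]
contact_force: [-0.4, -0.3, -3.6]
grip_width: 0.0162
grasp_force: 107.3
tcp [ 0.6085 -0.026   0.2592] az -2.86 z [-0.     0.001 -1.   ]
shift [76.7  2.2 -0.8] spin 0.001 deg 0.0
[ 0.03516531 -0.30519602 -0.0371333 ]
```

```bash
python3 -m crank '[[10,0,0,0,10],[25,0,0,0,10],[42,0,0,0,10],[58,1,0,0,10],[70,2,0,0,10],[76,2,0,0,10],[76,2,0,0,10],[76,2,0,0,10]]'; python3 -m crank '[[0,0,0,0,10],[0,0,0,0,10]]' 75; python3 -c "
from h import *
print(arm.observe()['moment'])"; python3 -m crank '[[0,0,0,0,10],[0,0,0,0,10]]' 55; python3 -c "
from h import *
print(arm.observe()['moment'])"
```

```text
time_s: 7.78
tool_pos: [0.6838, -0.0317, 0.2589]
tool_rot: [1.0, -0.025, -0.0, -0.0]
contact_force: [0.2, 0.3, -3.3]
grip_width: 0.0164
grasp_force: 107.2
time_s: 7.95
tool_pos: [0.6836, -0.0325, 0.2594]
tool_rot: [1.0, -0.025, -0.0, -0.0]
contact_force: [0.2, 1.3, -1.8]
grip_width: 0.0164
grasp_force: 107.2
[-0.01084414 -0.26467591 -0.00534895]
time_s: 8.12
tool_pos: [0.6839, -0.0328, 0.2595]
tool_rot: [1.0, -0.026, 0.0, -0.0]
contact_force: [0.8, -0.1, -2.7]
grip_width: 0.0164
grasp_force: 107.3
[-0.03640287 -0.25043365  0.03540634]
```

```bash
python3 -m crank '[[0,0,0,0,11],[0,0,0,0,11]]' 70; python3 -c "
from h import *
print(arm.observe()['moment'])"; python3 -m crank '[[0,0,0,0,12],[0,0,0,0,12]]' 50; python3 -c "
from h import *
print(arm.observe()['moment'])"
```

```text
time_s: 8.28
tool_pos: [0.6841, -0.0329, 0.2594]
tool_rot: [1.0, -0.026, 0.0, 0.0]
contact_force: [0.1, 0.2, -3.2]
grip_width: 0.0164
grasp_force: 107.2
[-0.07582644 -0.27248509 -0.01578286]
time_s: 8.45
tool_pos: [0.6842, -0.0329, 0.2593]
tool_rot: [1.0, -0.026, -0.0, -0.0]
contact_force: [-0.5, 0.6, -3.9]
grip_width: 0.0166
grasp_force: 107.3
[-0.02806668 -0.29702526 -0.00610268]
```

```bash
for c in 15; do python3 -m crank '[[0,0,0,0,16],[0,0,0,0,16]]' 40; done; python3 -c "
from h import *
print(arm.observe()['moment'])"; python3 -m crank '[[0,0,0,0,16.8]]' 40; python3 -c "
from h import *
print(arm.observe()['moment'])"
```

```text
time_s: 8.62
tool_pos: [0.6842, -0.0329, 0.2592]
tool_rot: [1.0, -0.026, -0.0, 0.0]
contact_force: [0.1, 0.1, -3.2]
grip_width: 0.0164
grasp_force: 101.4
[ 0.0121699  -0.33175488  0.06739444]
time_s: 8.7
tool_pos: [0.6842, -0.0329, 0.2592]
tool_rot: [1.0, -0.026, -0.0, -0.0]
contact_force: [0.8, 0.0, -2.9]
grip_width: 0.0174
grasp_force: 61.6
[ 0.02474331 -0.27008187  0.00281821]
```

```bash
python3 -m crank '[[0,0,0,0,16.8]]' 40 | grep -E "gr|con"; python3 -m crank '[[0,0,0,0,17.0]]' | grep gr; python3 -c "
from h import *
print(arm.observe()['moment'])"; python3 -m crank '[[0,0,0,0,17.2]]' | grep gr;python3 -c "
from h import *
print(arm.observe()['moment'])
p,d=snap('side')
cv2.imwrite('pics/c5.png',cv2.resize(p[60:260,250:450],None,fx=3,fy=3,interpolation=cv2.INTER_CUBIC))"
```

```text
contact_force: [0.4, 1.7, -2.3]
grip_width: 0.017
grasp_force: 61.6
grip_width: 0.0177
grasp_force: 51.6
[-0.06037892 -0.26470862  0.01258798]
grip_width: 0.017
grasp_force: 42.1
[-0.0661675  -0.25606665 -0.04159628]
```

View pics/c5.png

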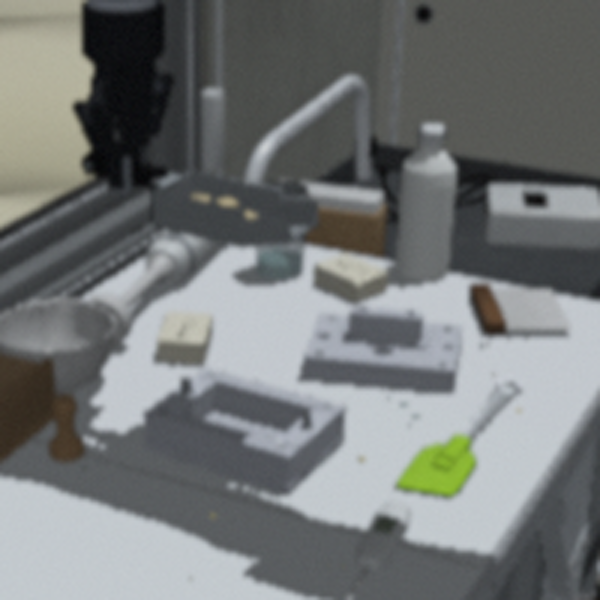

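The scoop is still about level at crop (155–315, 180–245) with the offcuts in it. I'll keep loosening the grip in small steps.

```bash
cat >> h.py <<'E'
def tilt():
    s=arm.observe();g=s['tool_pos']; p,d=snap('side'); W=cloud('side',d)
    m=(abs(W[...,1]-g[1])<.06)&(W[...,0]<g[0]-.02)&(W[...,0]>g[0]-.26)&(W[...,2]>.068)&(W[...,2]<g[2]+.03)
    q=W[m][:,[0,2]]; c=q.mean(0); v=np.linalg.svd(q-c,full_matrices=False)[2][0]; v*=-np.sign(v[0])
    t=(q-c)@v; w=W[...,:][m]
    print('t',s['time_s'],'n',m.sum(),'tilt~',np.degrees(np.arctan2(-v[1],-v[0])).round(1),'c',c.round(3),'minx',np.percentile(q[:,0],1).round(3),'minz',np.percentile(q[:,1],1).round(3),'M',s['moment'].round(2)[1],'F',s['grasp_force'].round(0))
E
python3 -c "
from h import *
tilt()"; python3 -m crank '[[0,0,0,0,17.35]]' | grep grasp;python3 -c "
from h import *
tilt()"; python3 -m crank '[[0,0,0,0,17.5]]' | grep grasp;python3 -c "
from h import *
tilt()"
```

```text
grasp_force: 33.1
grasp_force: 25.5Traceback (most recent call last):
  File "<string>", line 3, in <module>
    tilt()
    ~~~~^^
  File "h.py", line 30, in tilt
    print('t',s['time_s'],'n',m.sum(),'tilt~',np.degrees(np.arctan2(-v[1],-v[0])).round(1),'c',c.round(3),'minx',np.percentile(q[:,0],1).round(3),'minz',np.percentile(q[:,1],1).round(3),'M',s['moment'].round(2)[1],'F',s['grasp_force'].round(0))
                                                                                                                                                                                                                          ^^^^^^^^^^^^^^^^^^^^^^
AttributeError: 'float' object has no attribute 'round'
Traceback (most recent call last):
  File "h.py", line 30, in tilt
    print('t',s['time_s'],'n',m.sum(),'tilt~',np.degrees(np.arctan2(-v[1],-v[0])).round(1),'c',c.round(3),'minx',np.percentile(q[:,0],1).round(3),'minz',np.percentile(q[:,1],1).round(3),'M',s['moment'].round(2)[1],'F',s['grasp_force'].round(0))
                                                                                                                                                                                                                          ^^^^^^^^^^^^^^^^^^^^^^
AttributeError: 'float' object has no attribute 'round'
Traceback (most recent call last):
  File "h.py", line 30, in tilt
    print('t',s['time_s'],'n',m.sum(),'tilt~',np.degrees(np.arctan2(-v[1],-v[0])).round(1),'c',c.round(3),'minx',np.percentile(q[:,0],1).round(3),'minz',np.percentile(q[:,1],1).round(3),'M',s['moment'].round(2)[1],'F',s['grasp_force'].round(0))
                                                                                                                                                                                                                          ^^^^^^^^^^^^^^^^^^^^^^
AttributeError: 'float' object has no attribute 'round'
```

```bash
sed -i "s/s\['grasp_force'\].round(0)/s['grasp_force']/" h.py
python3 -c "
from h import *
tilt()"; python3 -m crank '[[0,0,0,0,17.58]]' | grep grasp;python3 -c "
from h import *
tilt()"
```

```text
t 9.3167 n 1095 tilt~ 4.1 c [0.572 0.251] minx 0.493 minz 0.23 M -0.24 F 25.475834012031555
grasp_force: 21.3
t 9.45 n 1107 tilt~ 4.7 c [0.572 0.25 ] minx 0.494 minz 0.229 M -0.29 F 21.33266508579254
```

```bash
for i in 1; do python3 -m crank '[[0,0,0,0,17.64]]' | grep grasp;python3 -c "
from h import *
tilt()"; python3 -m crank '[[0,0,0,0,17.7]]' | grep grasp;python3 -c "
from h import *
tilt()";done
```

```text
grasp_force: 18.2
t 9.5833 n 1132 tilt~ 7.1 c [0.573 0.244] minx 0.495 minz 0.224 M -0.22 F 18.215281069278717
grasp_force: 15.2
t 9.7167 n 1206 tilt~ 18.8 c [0.581 0.222] minx 0.503 minz 0.193 M -0.13 F 15.16565054655075
```

```bash
python3 -m crank '[[0,0,0,0,17.5],[0,0,0,0,17.5]]' | grep grasp;python3 -c "
from h import *
tilt()"
```

```text
grasp_force: 16.4
t 9.9333 n 1134 tilt~ 54.8 c [0.623 0.165] minx 0.569 minz 0.106 M -0.32 F 16.441108882427216
```

```bash
python3 -c "
from h import *
tilt()
p=np.load('/tmp/side.npz')['p']
cv2.imwrite('pics/c6.png',cv2.resize(p[90:240,250:400],None,fx=4,fy=4,interpolation=cv2.INTER_CUBIC))"
```

```text
t 9.9833 n 1075 tilt~ 58.8 c [0.628 0.159] minx 0.579 minz 0.099 M -0.33 F 16.59235328435898
```

View pics/c6.png

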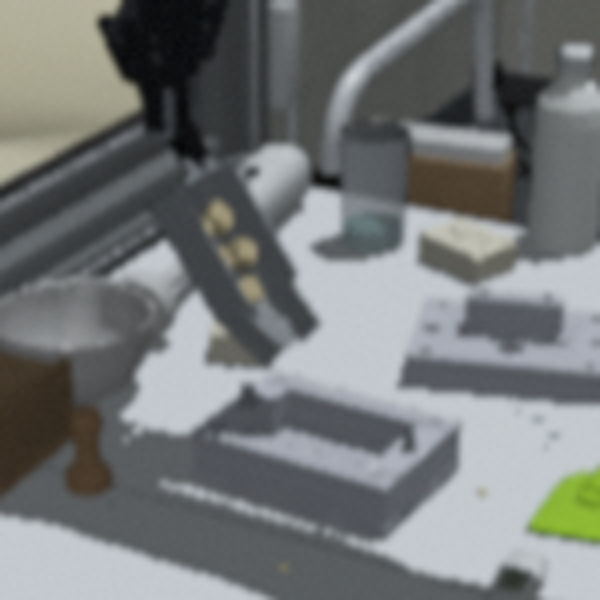

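The scoop is at about 59°, with the lip at crop (290,345) above the cavity and the offcuts at (215–250, 215–290) starting to slide. I'll lower it a little and let them run out.

```bash
python3 -m crank '[[0,0,8,0,17.5],[0,0,16,0,17.5],[0,0,20,0,17.5],[0,0,20,0,17.5]]' | grep grasp;python3 -c "
from h import *
tilt()
p=np.load('/tmp/side.npz')['p']
cv2.imwrite('pics/c7.png',cv2.resize(p[90:240,250:400],None,fx=4,fy=4,interpolation=cv2.INTER_CUBIC))"
```

```text
grasp_force: 16.7
t 10.3667 n 1044 tilt~ 59.1 c [0.627 0.135] minx 0.578 minz 0.077 M 0.03 F 16.71508491039276
```

View pics/c7.png

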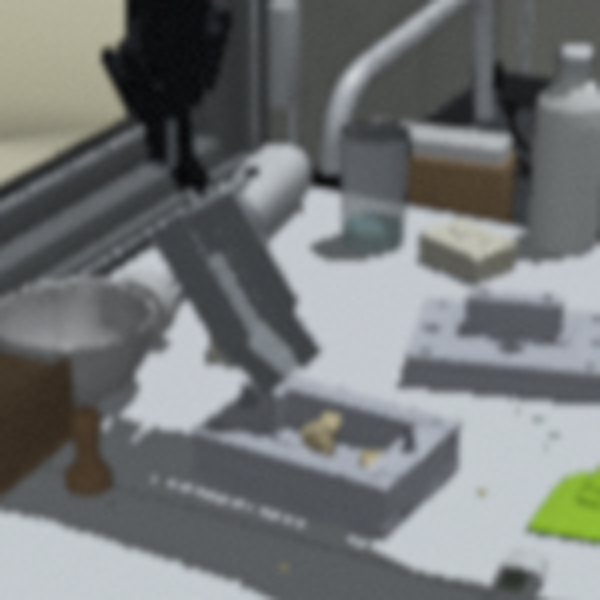

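The scoop looks empty and the offcuts are inside the cavity at crop (325,430) and (370,458). I'll check that numerically, firm the grip, raise the scoop and take it back.

```bash
python3 -m crank '[[0,0,-4,0,16.8],[0,0,-14,0,16.8],[0,0,-30,0,16.8],[0,0,-46,0,16.8],[0,0,-50,0,16.8],[0,0,-50,0,16.8]]' 60| grep gr
python3 - <<'E'
from h import *
tilt()
go([.501,.231,.289],75)
p,d=snap('top'); W=cloud('top',d)
hsv=cv2.cvtColor(p,cv2.COLOR_BGR2HSV)
def cream(n):
    p=np.load('/tmp/%s.npz'%n); W=cloud(n,p['d']); h=cv2.cvtColor(p['p'],cv2.COLOR_BGR2HSV)
    m=((h[...,0]>10)&(h[...,0]<35)&(h[...,1]>45)&(h[...,2]>80)&(W[...,0]>.35)&(W[...,0]<.72)&(abs(W[...,1])<.35)).astype(np.uint8)
    k,l,s,c=cv2.connectedComponentsWithStats(m)
    for i in range(1,k):
        if s[i,4]>3: print(n,s[i,4],W[l==i].mean(0).round(3))
cream('top');cream('side')
E
```

```text
grip_width: 0.0174
grasp_force: 34.2
t 10.9167 n 1077 tilt~ 59.4 c [0.63  0.189] minx 0.582 minz 0.13 M -0.11 F 34.17768895626068
tcp [ 0.6847 -0.0329  0.2903] az -2.93 z [ 0.002 -0.    -1.   ]
shift [-196.9 -254.1    0.9] spin -1.36 deg -77.9
top 21 [ 0.562 -0.037  0.024]
top 23 [ 0.553 -0.012  0.024]
top 17 [ 0.535 -0.044  0.028]
top 25 [ 0.53  -0.01   0.025]
top 19 [ 0.517 -0.029  0.022]
side 22 [ 0.559 -0.03   0.027]
side 37 [ 0.53  -0.036  0.026]
side 172 [ 0.4   -0.305 -0.695]
side 19 [ 0.423 -0.172 -0.694]
side 21 [ 0.417 -0.13  -0.695]
side 4 [ 0.38  -0.162 -0.698]
side 111 [ 0.464  0.045 -0.695]
side 15 [ 0.372 -0.004 -0.696]
```

All five offcuts are in the cavity, with z about 0.025.

```bash
python3 -m crank '[[-10,-13,0,-0.06,16.8],[-30,-38,0,-0.18,16.8],[-50,-64,0,-0.3,16.8],[-70,-90,0,-0.42,16.8],[-90,-116,0,-0.54,16.8],[-110,-142,0,-0.66,16.8],[-130,-168,0,-0.78,16.8],[-150,-194,0,-0.9,16.8],[-168,-217,0,-1.02,16.8],[-183,-236,0,-1.14,16.8],[-192,-248,0,-1.26,16.8],[-197,-254,0,-1.36,16.8]]'|grep pos; python3 -m crank '[[0,0,10,0,16.8],[0,0,30,0,16.8],[0,0,55,0,16.8],[0,0,75,0,16.8],[0,0,85,0,16.8],[0,0,85,0,16.8]]'
python3 - <<'E'
from h import *
go([.501,.231,.175],75)
g=arm.observe()['tool_pos']; h=np.array([-.2588,-.9659])
for n in('side','top'):
    p,d=snap(n); W=cloud(n,d); s=(W[...,:2]-g[:2])@h; t=(W[...,:2]-g[:2])@np.array([.9659,-.2588])
    m=(abs(t)<.06)&(s>.015)&(s<.22)&(W[...,2]>.006)&(W[...,2]<g[2]+.02)
    q=np.c_[s[m],W[m][:,2]]; q=q[np.argsort(q[:,1])]
    c=q.mean(0); v=np.linalg.svd(q-c,full_matrices=False)[2][0]
    print(n,m.sum(),'tilt',np.degrees(np.arctan2(v[1],v[0])),'low',q[:12:3].round(3).tolist())
E
```

```text
tool_pos: [0.4981, 0.2333, 0.2885]
time_s: 12.52
tool_pos: [0.499, 0.229, 0.201]
tool_rot: [0.794, 0.608, -0.003, -0.0]
contact_force: [-0.0, -0.3, -2.4]
grip_width: 0.0176
grasp_force: 34.3
tcp [0.499 0.229 0.201] az 74.82 z [-0.005 -0.003 -1.   ]
shift [ 2.6  1.5 26. ] spin -0.003 deg -0.2
side 906 tilt 147.3341073571997 low [[0.187, 0.006], [0.193, 0.007], [0.194, 0.008], [0.19, 0.009]]
top 967 tilt 149.36476235622385 low [[0.218, 0.007], [0.189, 0.009], [0.19, 0.031], [0.094, 0.036]]
```

```bash
cat > prof.py <<'E'
from h import *
import sys
g=arm.observe()['tool_pos']; M=R.from_quat(arm.observe()['tool_rot']).as_matrix(); h=-M[:2,0]; t_=M[:2,1]
for n in('side','top'):
    if len(sys.argv)>1: snap(n)
    W=cloud(n,np.load('/tmp/%s.npz'%n)['d']); s=(W[...,:2]-g[:2])@h; t=(W[...,:2]-g[:2])@t_
    print(n,[(k,int(m.sum()),np.percentile(W[m][:,2],[5,50,95]).round(3).tolist()) for k in range(-80,230,20) for m in [(abs(t)<.045)&(s>k/1e3)&(s<k/1e3+.02)&(W[...,2]>.012)&(W[...,2]<g[2]+.05)] if m.sum()>3])
E
python3 prof.py
```

```text
side [(-40, 104, [0.217, 0.238, 0.247]), (-20, 357, [0.193, 0.232, 0.252]), (0, 435, [0.126, 0.151, 0.241]), (20, 269, [0.097, 0.14, 0.169]), (40, 182, [0.07, 0.092, 0.135]), (60, 97, [0.06, 0.086, 0.113]), (80, 51, [0.041, 0.061, 0.088]), (100, 10, [0.046, 0.052, 0.061]), (180, 84, [0.014, 0.03, 0.045]), (200, 56, [0.015, 0.038, 0.046]), (220, 42, [0.015, 0.036, 0.045])]
top [(0, 68, [0.143, 0.152, 0.251]), (20, 223, [0.096, 0.111, 0.182]), (40, 221, [0.069, 0.084, 0.135]), (60, 206, [0.051, 0.061, 0.111]), (80, 160, [0.038, 0.048, 0.088]), (100, 19, [0.043, 0.058, 0.064]), (180, 20, [0.037, 0.041, 0.044]), (200, 44, [0.037, 0.041, 0.046]), (220, 35, [0.037, 0.04, 0.044])]
```

```bash
python3 -m crank '[[0,0,14,0,17.5],[0,0,26,0,17.5],[2,0,32,0,17.5],[14,0,38,0,17.5],[25,0,44,0,17.5],[35,0,51,0,17.5],[44,0,58,0,17.5],[53,0,66,0,17.5],[62,0,75,0,17.5],[62,0,75,0,17.5]]'; python3 prof.py 1
```

```text
time_s: 13.45
tool_pos: [0.5165, 0.2938, 0.128]
tool_rot: [0.792, 0.61, 0.001, -0.001]
contact_force: [2.6, 1.8, 1.1]
grip_width: 0.0176
grasp_force: 26.1
side [(-60, 37, [0.149, 0.156, 0.163]), (-40, 83, [0.139, 0.156, 0.166]), (-20, 327, [0.122, 0.158, 0.176]), (0, 85, [0.076, 0.144, 0.172]), (20, 305, [0.073, 0.086, 0.115]), (40, 99, [0.054, 0.077, 0.1]), (60, 95, [0.04, 0.061, 0.081]), (80, 94, [0.027, 0.052, 0.07]), (100, 91, [0.016, 0.041, 0.056]), (120, 44, [0.015, 0.027, 0.034]), (140, 22, [0.016, 0.022, 0.027])]
top [(0, 37, [0.124, 0.154, 0.177]), (20, 141, [0.062, 0.104, 0.125]), (40, 245, [0.048, 0.058, 0.102]), (60, 198, [0.034, 0.042, 0.081]), (80, 195, [0.019, 0.028, 0.066]), (100, 144, [0.012, 0.016, 0.054]), (120, 40, [0.013, 0.029, 0.043]), (140, 18, [0.015, 0.024, 0.027])]
```

```bash
python3 -m crank '[[7,0,9,0,17.5],[14,0,19,0,17.5],[21,0,29,0,17.5],[27,0,39,0,17.5],[33,0,50,0,17.5],[38,0,61,0,17.5],[43,0,72,0,17.5],[48,0,83,0,17.5],[51,0,92,0,17.5],[53,0,98,0,17.5],[53,0,100,0,17.5],[53,0,100,0,17.5]]'; python3 prof.py 1
```

```text
time_s: 14.55
tool_pos: [0.5302, 0.3426, 0.029]
tool_rot: [0.793, 0.609, 0.0, -0.0]
contact_force: [0.2, 1.5, 1.4]
grip_width: 0.0175
grasp_force: 24.5
side [(-60, 60, [0.026, 0.035, 0.042]), (-40, 78, [0.026, 0.039, 0.043]), (-20, 314, [0.027, 0.055, 0.076]), (0, 58, [0.028, 0.056, 0.072]), (20, 20, [0.024, 0.031, 0.038]), (40, 110, [0.014, 0.026, 0.038]), (60, 58, [0.015, 0.026, 0.038]), (80, 80, [0.014, 0.029, 0.039]), (100, 114, [0.014, 0.027, 0.04]), (120, 110, [0.013, 0.027, 0.041]), (140, 104, [0.013, 0.025, 0.039]), (160, 151, [0.013, 0.02, 0.038]), (180, 101, [0.016, 0.021, 0.041])]
top [(0, 41, [0.028, 0.06, 0.074]), (20, 47, [0.035, 0.04, 0.045]), (40, 106, [0.016, 0.032, 0.039]), (60, 17, [0.027, 0.034, 0.038]), (80, 19, [0.03, 0.034, 0.038]), (100, 21, [0.032, 0.036, 0.039]), (120, 20, [0.031, 0.037, 0.04]), (140, 25, [0.015, 0.034, 0.039]), (160, 57, [0.012, 0.014, 0.036]), (180, 93, [0.013, 0.016, 0.037])]
```

```bash
python3 -m crank '[[0,0,0,0,19],[0,0,0,0,25],[0,0,0,0,40],[0,0,0,0,85],[0,0,0,0,85],[0,0,0,0,85],[0,0,0,0,85],[0,0,0,0,85],[0,0,-30,0,85],[0,0,-70,0,85],[0,0,-110,0,85],[0,0,-150,0,85]]'; python3 -c "
from h import *
go([.5033,-.2669,.16],15.7)"
```

```text
time_s: 15.65
tool_pos: [0.5298, 0.3418, 0.1808]
tool_rot: [0.793, 0.609, -0.0, -0.0]
contact_force: [0.8, 0.6, -0.0]
grip_width: 0.0847
grasp_force: 0.0
tcp [0.5298 0.3418 0.1808] az 75.0 z [-0.001 -0.    -1.   ]
shift [-594.8  131.9   20.9] spin 1.035 deg 59.3
```

```bash
python3 -m crank '[[-595,132,21,1.035,85],[-595,132,21,1.035,85],[-595,132,21,1.035,85],[-595,132,21,1.035,85],[-595,132,21,1.035,85],[-595,132,21,1.035,85],[-595,132,21,1.035,85],[-595,132,21,1.035,85],[-595,132,21,1.035,85],[-595,132,21,1.035,85],[-595,132,21,1.035,85],[-595,132,21,1.035,85]]' >/dev/null; python3 -c "
from h import *
go([.5033,-.2669,.16],15.7)"
```

```text
tcp [ 0.508  -0.1591  0.1622] az 15.71 z [ 0. -0. -1.]
shift [-33.8 102.5   2.3] spin 0.0 deg 0.0
```

```bash
python3 -m crank '[[-17,51,1,0,85],[-34,90,2,0,85],[-34,103,2,0,85],[-34,103,2,0,85],[-34,103,2,0,85],[-34,103,2,0,85]]' >/dev/null
python3 - <<'E'
from h import *
go([.5033,-.2669,.050],15.7)
snap('top');snap('side')
for n in('top','side'):
    W=cloud(n,np.load('/tmp/%s.npz'%n)['d'])
    h=np.array([-.2588,-.9659]);o=np.array([.53,.3425]); s=(W[...,:2]-o)@h;t=(W[...,:2]-o)@np.array([.9659,-.2588])
    m=(abs(t)<.06)&(s>-.06)&(s<.22)&(W[...,2]>.03)&(W[...,2]<.08)
    print(n,[(k,np.percentile(W[mm][:,2],[50,95]).round(3).tolist()) for k in range(-50,200,25) for mm in [m&(s>k/1e3)&(s<k/1e3+.025)] if mm.sum()>3])
W=cloud('top',np.load('/tmp/top.npz')['d'])
m=(W[...,0]>.44)&(W[...,0]<.66)&(W[...,1]<.05)&(W[...,1]>-.105)&(W[...,2]>.036)&(W[...,2]<.05)
print('lower',cv2.minAreaRect((W[m][:,:2]*1000).astype(np.float32)))
E
```

```text
tcp [ 0.5037 -0.2644  0.1599] az 15.74 z [-0.     0.001 -1.   ]
shift [ -1.1   2.5 109.9] spin 0.001 deg 0.0
top [(-50, [0.041, 0.046]), (-25, [0.041, 0.046]), (0, [0.042, 0.047]), (25, [0.039, 0.046]), (50, [0.033, 0.037]), (75, [0.033, 0.037]), (100, [0.033, 0.036]), (125, [0.034, 0.037]), (150, [0.031, 0.038]), (175, [0.033, 0.037])]
side [(-50, [0.042, 0.046]), (-25, [0.042, 0.046]), (0, [0.043, 0.047]), (25, [0.04, 0.046]), (50, [0.035, 0.038]), (75, [0.035, 0.038]), (100, [0.035, 0.038]), (125, [0.034, 0.038]), (150, [0.032, 0.034]), (175, [0.034, 0.038])]
lower ((552.0863647460938, -26.744461059570312), (115.97381591796875, 164.04356384277344), 87.04230499267578)
```

The scoop stands flat and the lower half hasn't moved. Next is gripping the rib.

```bash
python3 -m crank '[[0,1,35,0,85],[0,1,70,0,85],[0,1,95,0,85],[0,1,110,0,85],[0,1,110,0,85],[0,1,110,0,85],[0,1,110,0,5],[0,1,110,0,5],[0,1,110,0,5],[0,1,110,0,5],[0,1,110,0,5],[0,1,110,0,5]]' 110;python3 -m crank '[[0,0,0,0,5],[0,0,0,0,5],[0,0,0,0,5]]'; python3 -m crank '[[0,0,-5,0,5],[0,0,-15,0,5],[0,0,-35,0,5],[0,0,-60,0,5],[0,0,-80,0,5],[0,0,-90,0,5],[0,0,-90,0,5],[0,0,-90,0,5]]'; python3 -c "
from h import *
go([.552,-.026,.15],-2.9);print(arm.observe()['moment'])"
```

```text
time_s: 18.25
tool_pos: [0.5041, -0.2666, 0.051]
tool_rot: [0.991, 0.137, 0.0, 0.0]
contact_force: [-1.3, 1.8, 5.2]
grip_width: 0.0182
grasp_force: 107.5
time_s: 18.5
tool_pos: [0.5041, -0.2666, 0.0509]
tool_rot: [0.991, 0.137, 0.0, 0.0]
contact_force: [-1.8, 1.2, 7.8]
grip_width: 0.0182
grasp_force: 108.0
time_s: 19.17
tool_pos: [0.5036, -0.2665, 0.14]
tool_rot: [0.991, 0.136, 0.0, 0.0]
contact_force: [0.2, 0.1, -4.4]
grip_width: 0.0183
grasp_force: 108.0
tcp [ 0.5036 -0.2665  0.14  ] az 15.68 z [ 0. -0. -1.]
shift [ 111.6 -218.5  -10. ] spin 0.324 deg 18.6
[ 0.04216066  0.05494674 -0.03659051]
```

```bash
python3 -m crank '[[12,-24,0,0.03,5],[30,-60,0,0.09,5],[48,-95,0,0.15,5],[66,-130,0,0.2,5],[84,-165,0,0.25,5],[98,-194,0,0.29,5],[108,-212,0,0.31,5],[112,-219,0,0.324,5],[112,-219,0,0.324,5],[112,-219,0,0.324,5],[112,-219,0,0.324,5]]'
python3 - <<'E'
from h import *
go([.5527,-.026,.14],-2.9)
g=arm.observe()['tool_pos']
p,d=snap('top'); W=cloud('top',d)
for z0,z1 in((.108,.122),(.034,.05)):
    m=(abs(W[...,:2]-g[:2])<.13).all(-1)&(W[...,2]>z0)&(W[...,2]<z1)
    print(m.sum(),cv2.minAreaRect((W[m][:,:2]*1000).astype(np.float32)),np.median(W[m][:,2]))
cv2.imwrite('pics/c8.png',cv2.resize(p[140:240,290:410],None,fx=6,fy=6,interpolation=cv2.INTER_CUBIC))
p,d=snap('side'); W=cloud('side',d)
m=(abs(W[...,:2]-g[:2])<.13).all(-1)&(W[...,2]>.108)&(W[...,2]<.122)
print('side',m.sum(),cv2.minAreaRect((W[m][:,:2]*1000).astype(np.float32)),np.median(W[m][:,2]))
E
```

```text
time_s: 20.08
tool_pos: [0.5514, -0.0272, 0.1391]
tool_rot: [1.0, -0.026, -0.001, 0.001]
contact_force: [-0.2, -0.5, -4.1]
grip_width: 0.0183
grasp_force: 108.3
tcp [ 0.5514 -0.0272  0.1391] az -2.95 z [-0.002 -0.001 -1.   ]
shift [ 1.2 -1.3 -0.9] spin -0.001 deg -0.1
495 ((552.0391235351562, 13.615483283996582), (162.2742156982422, 39.676902770996094), 0.6768062710762024) 0.11392969603023673
25 ((549.7907104492188, 30.722881317138672), (1.5433282852172852, 152.28994750976562), 86.99575805664062) 0.04057926435007286
side 939 ((550.67333984375, -26.826858520507812), (129.93484497070312, 166.6540985107422), 87.00872039794922) 0.11712722605876014
```

View pics/c8.png

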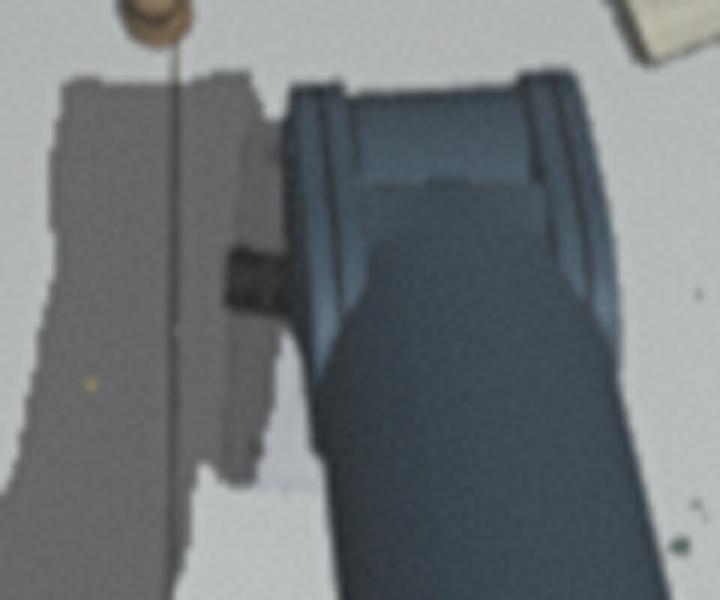

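The last picture shows the forearm covering the part from above, so only the left edge of the plate near (250,300) is visible. I'll go by the measured offsets and the force.

```bash
python3 -m crank '[[0,0,6,0,5],[0,0,14,0,5],[0,0,20,0,5],[0,0,22,0,5],[0,0,22,0,5],[0,0,22,0,5]]'
python3 - <<'E'
from h import *
go([.5527,-.026,.095],-2.9)
p,d=snap('side'); W=cloud('side',d); g=arm.observe()['tool_pos']
def edge(z0,z1):
    m=(abs(W[...,0]-g[0])<.12)&(abs(W[...,1]-g[1])<.12)&(W[...,2]>z0)&(W[...,2]<z1); Q=W[m]
    # visible left wall (y max) and +-x ends
    f=Q[(Q[:,1]>.02)&(abs(Q[:,0]-.55)<.06)]; k=np.polyfit(f[:,0]-.552,f[:,1],1); r=Q[Q[:,1]>.0]
    print(z0,len(f),'face y@x.552',k[1].round(4),'slope deg',np.degrees(np.arctan(k[0])).round(2),'x range',np.percentile(Q[Q[:,1]>.015][:,0],[1,99]).round(4))
edge(.008,.036); edge(.068,.084)
E
```

```text
time_s: 20.68
tool_pos: [0.5523, -0.0255, 0.1178]
tool_rot: [1.0, -0.025, -0.0, 0.0]
contact_force: [0.4, -0.7, -3.7]
grip_width: 0.0179
grasp_force: 108.3
tcp [ 0.5523 -0.0255  0.1178] az -2.88 z [-0. -0. -1.]
shift [ 0.4  0.5 22.8] spin 0.0 deg 0.0
0.008 298 face y@x.552 0.0321 slope deg -3.1 x range [0.4731 0.6364]
0.068 180 face y@x.552 0.0328 slope deg -2.72 x range [0.4712 0.6337]
```

```bash
python3 -m crank '[[1.2,0.7,1,0,5],[1.2,0.7,3,0,5],[1.2,0.7,5,0,5],[1.2,0.7,7,0,5],[1.2,0.7,9,0,5],[1.2,0.7,10,0,5],[1.2,0.7,10,0,5]]'; python3 -c "
from h import *
go([.5527,-.026,.095],-2.9);print(arm.observe()['moment'])"
```

```text
time_s: 21.32
tool_pos: [0.5534, -0.0262, 0.1077]
tool_rot: [1.0, -0.025, -0.0, 0.0]
contact_force: [-0.0, -0.4, -4.8]
grip_width: 0.0181
grasp_force: 108.3
tcp [ 0.5534 -0.0262  0.1077] az -2.87 z [-0.001 -0.    -1.   ]
shift [-0.7 -0.1 12.7] spin 0.001 deg 0.0
[ 0.01671847 -0.05292014 -0.01391682]
```

```bash
python3 -m crank '[[0,0,2,0,5],[0,0,4,0,5],[0,0,6,0,5],[0,0,8,0,5],[0,0,10,0,5],[0,0,10,0,5]]'; python3 -c "
from h import *
go([.5527,-.026,.095],-2.9);print(arm.observe()['moment'])"
```

```text
time_s: 21.82
tool_pos: [0.5533, -0.0262, 0.0976]
tool_rot: [1.0, -0.025, -0.0, 0.0]
contact_force: [-0.1, -0.3, -4.7]
grip_width: 0.0182
grasp_force: 108.3
tcp [ 0.5533 -0.0262  0.0976] az -2.87 z [-0.001 -0.    -1.   ]
shift [-0.6 -0.1  2.6] spin 0.0 deg 0.0
[ 0.04504608 -0.02058139 -0.02050666]
```

```bash
python3 -m crank '[[0,0,1,0,5],[0,0,2,0,5],[0,0,2.5,0,5],[0,0,2.5,0,5],[0,0,2.5,0,5]]' | grep -E "pos|con"; python3 -m crank '[[0,0,0.5,0,5],[0,0,0.5,0,5],[0,0,0.5,0,5]]' | grep -E "pos|con"
```

```text
tool_pos: [0.5536, -0.0262, 0.0956]
contact_force: [-0.3, 0.5, -3.9]
tool_pos: [0.5536, -0.0262, 0.0951]
contact_force: [-1.0, -0.0, -4.7]
```

```bash
for i in 1; do python3 -m crank '[[0,0,0.5,0,5],[0,0,0.5,0,5],[0,0,0.5,0,5]]' | grep -E "pos|con"; python3 -m crank '[[0,0,0.5,0,5],[0,0,0.5,0,5],[0,0,0.5,0,5]]' | grep -E "pos|con"; python3 -m crank '[[0,0,0.5,0,5],[0,0,0.5,0,5],[0,0,0.5,0,5]]' | grep -E "pos|con"; done
```

```text
tool_pos: [0.5536, -0.0262, 0.0945]
contact_force: [-0.1, -0.4, -4.2]
tool_pos: [0.5536, -0.0262, 0.094]
contact_force: [0.7, -1.2, -3.6]
tool_pos: [0.5536, -0.0262, 0.094]
contact_force: [-3.1, 0.7, 4.4]
```

```bash
python3 -m crank '[[0,0,0.4,0,5],[0,0,0.4,0,5],[0,0,0.4,0,5],[0,0,0.4,0,5]]' | grep -E "pos|con"; python3 -m crank '[[0,0,0.2,0,5],[0,0,0.2,0,5],[0,0,0.2,0,5],[0,0,0.2,0,5]]' | grep -E "pos|con";  python3 -m crank '[[0,0,0,0,5],[0,0,0,0,5],[0,0,0,0,5],[0,0,0,0,5]]' | grep -E "pos|con"
```

```text
tool_pos: [0.5536, -0.0262, 0.0939]
contact_force: [-4.1, -0.4, 8.1]
tool_pos: [0.5536, -0.0262, 0.0939]
contact_force: [-4.6, 0.3, 9.1]
tool_pos: [0.5536, -0.0262, 0.0939]
contact_force: [-5.3, 0.7, 10.8]
```

```bash
python3 -m crank '[[-0.3,0,0.2,0,5],[-0.3,0,0.2,0,5],[-0.3,0,0.2,0,5],[-0.3,0,0.2,0,5]]' | grep -E "pos|con";  python3 - <<'E'
from h import *
s=arm.observe(); print(s['contact_force'],s['moment'],s['tool_rot'])
p,d=snap('side'); W=cloud('side',d); g=s['tool_pos']
m=(abs(W[...,0]-g[0])<.1)&(W[...,1]>g[1]+.025)&(W[...,1]<.04)&(W[...,2]>.06)&(W[...,2]<.08); Q=W[m]
A=np.c_[Q[:,:2]-g[:2],np.ones(len(Q))]
k=np.ones(len(Q),bool)
for _ in range(4):
    c=np.linalg.lstsq(A[k],Q[k,2],rcond=None)[0]; r=Q[:,2]-A@c; k=abs(r)<.0025
print(len(Q),k.sum(),c)
E
```

```text
tool_pos: [0.5536, -0.0262, 0.0939]
contact_force: [-5.0, -0.1, 10.9]
[-4.95096628 -0.14949339 10.8844427 ] [0.01418376 1.05086711 0.03548176] [ 9.99684903e-01 -2.50999533e-02  2.94684183e-04  2.37803244e-05]
505 321 [-0.000247   -0.09086813  0.07551761]
```

The moment of 1.05 N m shows the plate bearing on the −x end. I'll ease the grip so the plate can settle flush.

```bash
python3 -m crank '[[0,0,0,0,18.6],[0,0,0,0,18.6],[0,0,0,0,18.6]]' | grep -E "pos|con|gra"; python3 -m crank '[[0,0,0,0,19],[0,0,0,0,19],[0,0,0,0,19]]' 50| grep -E "pos|con|gra"; python3 -c "
from h import *
print(arm.observe()['moment'])";python3 -m crank '[[0,0,0,0,19.3],[0,0,0,0,19.3],[0,0,0,0,19.3]]' 50| grep -E "pos|con|gra"; python3 -c "
from h import *
print(arm.observe()['moment'])"
```

```text
tool_pos: [0.5537, -0.0262, 0.0938]
contact_force: [-4.1, -0.4, 9.9]
grasp_force: 69.7
tool_pos: [0.5537, -0.0262, 0.0938]
contact_force: [-4.1, -0.2, 9.1]
grasp_force: 50.2
[-0.00140456  0.91308075  0.02575938]
tool_pos: [0.5537, -0.0262, 0.0937]
contact_force: [-5.3, -0.0, 8.8]
grasp_force: 35.5
[-0.01239013  0.815108    0.02266742]
```

```bash
python3 -m crank '[[0,0,0,0,19.45],[0,0,0,0,19.45],[0,0,0,0,19.45]]'| grep -E "pos|con|gra"; python3 -m crank '[[0,0,0,0,19.6],[0,0,0,0,19.6],[0,0,0,0,19.6]]' | grep -E "pos|con|gra"; python3 -c "
from h import *
print(arm.observe()['moment'])";python3 -m crank '[[0,0,0,0,19.7],[0,0,0,0,19.7],[0,0,0,0,19.7]]' | grep -E "pos|con|gra"; python3 -c "
from h import *
print(arm.observe()['moment'])"
```

```text
tool_pos: [0.5537, -0.0262, 0.0937]
contact_force: [-3.4, 0.1, 8.6]
grasp_force: 28.1
tool_pos: [0.5537, -0.0262, 0.0936]
contact_force: [-3.0, 0.5, 8.0]
grasp_force: 20.7
[0.02046866 0.74706822 0.00345201]
tool_pos: [0.5537, -0.0262, 0.0936]
contact_force: [-4.3, 0.4, 7.6]
grasp_force: 15.8
[ 0.06505607  0.79216061 -0.00109995]
```

```bash
python3 -m crank '[[0,0,-0.5,0,24],[0,0,-1.5,0,30],[0,0,-1.5,0,30],[0,0,-1.5,0,30]]'| grep -E "pos|con|gra"
python3 - <<'E'
from h import *
s=arm.observe(); print(s['contact_force'],s['moment'])
p,d=snap('side'); W=cloud('side',d); g=s['tool_pos']
for z0,z1 in((.006,.04),(.048,.066)):
    Q=W[(abs(W[...,0]-.552)<.1)&(W[...,1]>.015)&(W[...,1]<.05)&(W[...,2]>z0)&(W[...,2]<z1)]
    f=Q[abs(Q[:,0]-.552)<.065];k=np.polyfit(f[:,0]-.552,f[:,1],1);print(k,np.percentile(Q[:,0],[1,99]))
Q=W[(abs(W[...,0]-.552)<.075)&(W[...,1]>-.012)&(W[...,1]<.025)&(W[...,2]>.062)&(W[...,2]<.085)]
for a in(-.07,-.04,-.01,.02,.05):
    q=Q[(Q[:,0]-.552>a)&(Q[:,0]-.552<a+.02)]; print(a,len(q),np.median(q[:,2]).round(4))
E
```

```text
tool_pos: [0.5536, -0.0262, 0.0943]
contact_force: [-0.1, -0.3, 0.6]
grasp_force: 0.0
[-0.05720733 -0.33624121  0.6429237 ] [ 0.05437315 -0.02043756  0.04712037]
[-0.04688521  0.0323986 ] [0.47344174 0.63599842]
[-0.04759659  0.03233307] [0.473356   0.63565628]
-0.07 43 0.072
-0.04 46 0.072
-0.01 48 0.0719
0.02 41 0.0721
0.05 40 0.072
```

Released, the plate sits flush and level: its top is at 0.072 along its whole length and its edges line up with the lower half. I'll regrip and press.

```bash
python3 -m crank '[[-0.5,0,0,0,5],[-0.5,0,0,0,5],[-0.5,0,0,0,5],[-0.5,0,0,0,5],[-0.5,0,0,0,5],[-0.5,0,0,0,5]]' 100| grep -E "pos|con|gra"; python3 -c "
from h import *
print(arm.observe()['moment'])"; python3 -m crank '[[0,0,0.5,0,5],[0,0,0.5,0,5],[0,0,0.5,0,5],[0,0,0.5,0,5]]'| grep -E "pos|con|gra"; python3 -c "
from h import *
print(arm.observe()['moment'])"
```

```text
tool_pos: [0.553, -0.0262, 0.0945]
contact_force: [-1.0, 0.1, 4.0]
grasp_force: 98.2
[0.00014179 0.11920544 0.0492615 ]
tool_pos: [0.553, -0.0262, 0.0945]
contact_force: [-2.7, 0.7, 10.9]
grasp_force: 99.6
[-0.07962645  0.56712819  0.03344212]
```

```bash
python3 -m crank '[[-0.3,0,0.3,0,5],[-0.3,0,0.3,0,5],[-0.3,0,0.3,0,5],[-0.3,0,0.3,0,5]]'| grep -E "pos|con|gra";python3 -m crank '[[0,0,0,0,5],[0,0,0,0,5],[0,0,0,0,5],[0,0,0,0,5],[0,0,0,0,5],[0,0,0,0,5]]'| grep -E "time|con|gra"
python3 - <<'E'
from h import *
s=arm.observe(); print(s['contact_force'],s['moment'])
p,d=snap('side'); W=cloud('side',d)
for z0,z1 in((.006,.04),(.048,.066)):
    Q=W[(abs(W[...,0]-.552)<.1)&(W[...,1]>.015)&(W[...,1]<.05)&(W[...,2]>z0)&(W[...,2]<z1)]
    f=Q[abs(Q[:,0]-.552)<.065];k=np.polyfit(f[:,0]-.552,f[:,1],1);print(k,np.percentile(Q[:,0],[1,99]))
Q=W[(abs(W[...,0]-.552)<.075)&(W[...,1]>-.012)&(W[...,1]<.025)&(W[...,2]>.062)&(W[...,2]<.085)]
for a in(-.07,-.04,-.01,.02,.05):
    q=Q[(Q[:,0]-.552>a)&(Q[:,0]-.552<a+.02)]; print(a,len(q),np.median(q[:,2]).round(4))
E
```

```text
tool_pos: [0.553, -0.0262, 0.0945]
contact_force: [-3.2, -0.2, 13.0]
grasp_force: 99.7
time_s: 28.17
contact_force: [-3.1, -0.0, 11.2]
grasp_force: 99.7
[-3.13135006 -0.02357131 11.19789091] [0.02335793 0.61680112 0.0406738 ]
[-0.04908976  0.03215686] [0.47373063 0.63613294]
[-0.04695743  0.0325696 ] [0.4732272  0.63716817]
-0.07 47 0.0721
-0.04 46 0.0722
-0.01 42 0.0714
0.02 44 0.0721
0.05 40 0.0724
```

```bash
python3 -m crank '[[0,0,0.4,0,5],[0,0,0.4,0,5],[0,0,0.4,0,5],[0,0,0.4,0,5],[0,0,0.4,0,5],[0,0,0.4,0,5]]'| grep con; for i in 1 2 3; do python3 -m crank '[[0,0,0,0,5],[0,0,0,0,5]]'| grep con;done;  python3 -c "
from h import *
print(arm.observe()['moment'])"
```

```text
contact_force: [-4.1, -0.2, 16.7]
contact_force: [-4.6, -0.5, 16.4]
contact_force: [-4.0, 0.3, 16.8]
contact_force: [-3.8, -0.0, 16.4]
[-0.04765283  0.94378081 -0.03410603]
```

```bash
python3 -m crank '[[0,0,-0.1,0,5],[0,0,-0.1,0,5],[0,0,-0.1,0,5],[0,0,-0.1,0,5],[0,0,-0.1,0,5],[0,0,-0.1,0,5]]'| grep con; python3 -m crank '[[0,0,0,0,5],[0,0,0,0,5],[0,0,0,0,5],[0,0,0,0,5]]'| grep con
python3 - <<'E'
from h import *
p,d=snap('side'); W=cloud('side',d)
Q=W[(abs(W[...,0]-.552)<.075)&(W[...,1]>-.012)&(W[...,1]<.025)&(W[...,2]>.062)&(W[...,2]<.085)]
print([np.median(Q[(Q[:,0]-.552>a)&(Q[:,0]-.552<a+.03)][:,2]).round(4) for a in(-.07,-.04,-.01,.02,.045)])
print(arm.finish_job())
E
```

```text
contact_force: [-4.1, -0.6, 14.8]
contact_force: [-4.5, 0.9, 15.8]
[np.float64(0.0722), np.float64(0.0727), np.float64(0.0715), np.float64(0.0719), np.float64(0.072)]
the job is handed in; nothing more can be done
None
```

The job is handed in at about 30 s of the 67 s: all five offcuts are in the cavity, the empty scoop stands flat clear of the mould, and the upper half sits flush on its dowels, held by the rib and pressed with about 15 N; I did not re-measure the bystanders at the end.

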